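Hold the pricking template flush on the tilted slope

TASK

Pick up the rectangular aluminium pricking template, tilt it to match the sloping board, and slip one of its long edges under the lip of the stop at the top of the slope until it butts squarely against the stop, midway along it. Press it down flush on the tan cover board, firmly but not so hard as to dent it, and finish while still gripping it and pressing it there, so that the holes can be pricked. Do not force the slope to another angle, and leave everything else on the bench where it is.

Things in the scene. Friction and masses are not known exactly. Their poses are not given: they have to be found in the camera images.
- template_grip (a point): The rectangular template: aluminium plate 120 (x) x 140 (y) x 5 mm, dark dots along both 140 mm edges, with a beech grip block 44 (x) x 30 (y) mm on its middle, up to 45 mm above the plate's underside; 0.2 to 0.33 kg. Point: on the centre line, 25 mm above the underside (20 below the grip's top). z out of the plate through the grip, y along the long edges. Either long edge may go uppermost.
- stop_mid (a point): Middle of the line where the stop's face meets the top of the tan cover board on the slope. x up the slope into the stop, y left along the stop, z out of the face. The cover (220 wide) is the plane z = 0 from x = -190 to 0 mm; a ledge crosses the board at x = -222 to -232 mm, 2 mm above it. Home, the template's middle is 60 mm down the slope from here.
- lip_edge (a point): Middle of the lower edge of the lip's underside. The stop is an aluminium angle 290 mm long, square to the face; its lip, 3 mm thick, overhangs the face by 25 mm, parallel to it, with 16 mm clear above the cover board. Axes as at the stop.
- slope (a joint): Angle of the tilting board (plywood, 260 mm up the slope, 300 wide, dark mat) to the bench: 0 is level, 0.25 to 0.6 rad at the start, rising towards the right side of the bench (-y). Hinged at its lower edge, 30 mm above the bench, parallel to the stop. Two black clamp knobs at its sides lock it: it stays put under a push of 40 N.
- slope_base: The slope's wooden base, fixed to the bench, 300 x 350 x 16 mm. Origin on the bench below the hinge line; x level, the way the board rises; the base spans x = -25 to 275 mm. At each side a steel quadrant, at y = 155 to 161 mm, and a clamp knob outside it to 182 mm; these are under 0.19 m high. The stop's face is 232 mm up the slope from the hinge.
- round_grip (a point): A second template, not to be used: a round aluminium plate 124 mm across, 5 mm thick, with a like grip. Point on its axis, 25 mm above its underside. It and the rectangular one may lie in either place.
- bone_folder: A bone folder, a cream strip 141 x 22 x 6 mm lying flat on the bench; origin under the middle of it, x along it.
- thread_spool: A wooden spool 40 mm across and 40 mm high, standing; origin under its middle.
- awl: A wooden-handled awl about 140 mm long lying on the bench along its x; origin under its middle.
- mallet: A mallet about 240 mm long lying on the bench along its x; origin under its middle.
- straightedge: A steel straightedge 300 x 32 x 5 mm lying flat; origin under its middle, x along it.
- tool_cup: A white ceramic cup 72 mm across and 95 mm high, standing; origin under its middle.
There are look-alikes about, which are no part of the job. What is shaped like the part that bears template_grip but purple is not meant.

How it is judged:
By the outcome, as a careful person would: the job done as asked, in the order asked, and still so for the second after the job is handed in, while the arm keeps its last pose, push and grip.
It also fails if it takes over 45 s, if anything falls off the work surface, if the arm or the gripper's body presses on something with over 40 N, if the wrist force passes 120 N, or if a joint passes its speed limit or range.

ROBOT

A 6-joint arm with a two-finger parallel gripper is mounted at the origin on the work surface. World frame = base frame: x ahead of the robot, y to its left, z up, the work surface at z = 0. Lengths are in mm, angles in rad, forces in N, time in s.
With the tool pointing down it reaches from about 275 to 825 mm from the base axis. Payload 4.9 kg.
Tool frame: the origin (TCP) lies at the very end of the fingers, on their centre line; the grasp point (between the pads) lies 19 mm behind it; z points along the fingers, y is the direction in which the jaws open and shut (so a half turn about z gives the same grasp; the last joint's range is limited). The gripper opens to 85 mm and grips with 20 to 120 N. Pads are 22 mm wide; open, the fingers measure 114 mm over their backs; the gripper's body (76 mm by 85 mm) begins 54 mm behind the grasp point. The pads swing forward as they close: fully open they stand 13 mm farther back than shut.
Start: joints at [1.022, 0.326, -0.193, 1.052, 0, 1.437], TCP at [221.65, 503.378, 231.281] pointing down, gripper open.
Joint ranges: [-2.65, 2.65], [-0.97, 1.79], [-1.3, 1.35], [-1.93, 2.1], [-1.47, 1.37], [-3.14, 3.14]. Speed limits (rad/s): [2.57, 2.57, 3.14, 3.14, 3.14, 3.14].

INTERFACE

Orientations are given as [roll, pitch, yaw] about the fixed x, y, z axes, in that order (R = Rz(yaw) Ry(pitch) Rx(roll)).
In Python, from bench import bot, solve_ik, imaging gives the robot as it stands. Calls block until the motion is done:
- bot.move_ptp(position, orientation): joint-space move of the TCP to a pose.
- bot.movel(position, rot=None, max_speed=150, threshold=None): straight line of the TCP; rot=None keeps the orientation; max_speed is the mean speed in mm/s. With threshold (N) it stops when the force on the tool has changed by that much, and returns True; else False.
- bot.move_j(angles): joint-space move.
- bot.grip(opening, effort=None): opening from 0.0 (shut) to 1.0 (fully open); effort is the grip in N (None keeps the last); returns when the fingers have stopped.
- bot.dwell(seconds).
- solve_ik(position, orientation): joint angles nearest the present ones, or None.
- bot.get_state(): the state.
- imaging.capture(name): name is "scene" or "top" or "wrist"; returns the picture (480x640x3 uint8, blue, green, red); there is no depth.
- imaging.camera_model(name): a dict with "K" (3x3 intrinsics, pixels), "position" and "rotation" of the camera in the world. Camera axes: x right, y up, looking along -z (the intrinsics and any distortion apply to the point x, -y, -z); pixel columns grow to the right and rows downward; lengths in mm; the calibration is good to about 2 mm. A picture is of the moment at which its call begins: read the wrist's pose just before it. camera_model takes no time and is no camera call; for the wrist camera it gives the pose at the moment of the call.
A pose or a line that the arm cannot do raises bot.IKError and nothing moves.
- bot.sign_off(): hands the job in, once; it reports no verdict.
The state is a dict: "t": time; "qpos": joint angles; "joint_velocities": joint speeds; "effort": joint torques, N m; "tcp_pos": TCP position; "orientation": TCP orientation; "contact_force": force on the tool from outside, world axes, zero at the start; "wrist_torque": the same for the moment, N m; "opening": opening from 0.0 (shut) to 1.0 (fully open).
Only numpy, scipy, OpenCV 4.12 (cv2) and the standard library are available. Lean on these libraries where they do the work, as an engineer would, in place of code of your own. Each camera call takes 0.05 s, during which the arm holds its last target. There are 200 camera calls.

## Working session

There is one attempt and no reset: what is moved stays moved. The work goes in short steps, each a Python script; the robot and the scene stay as the last script left them, time stands still between calls to the robot, and variables do not carry over. Pictures are saved under pics/ and viewed, about 8 in all and at most 12, crops included, and the job is handed in when it is done.

```bash
ls; mkdir -p pics; python3 - <<'E'
from bench import bot, solve_ik, imaging
import cv2,numpy as np
for n in ("scene","top","wrist"):
    im=imaging.capture(n); cv2.imwrite(f"pics/{n}0.png",im)
    m=imaging.camera_model(n); print(n,{k:np.round(np.array(v),3).tolist() if not isinstance(v,str) else v for k,v in m.items()})
print(bot.get_state())
E
```

```text
pics
scene {'K': [[439.028, 0.0, 318.202], [0.0, 439.028, 237.348], [0.0, 0.0, 1.0]], 'position': [984.667, 1062.55, 752.803], 'rotation': [1.001, 0.024, 2.632]}
top {'K': [[476.233, 0.0, 327.793], [0.0, 476.233, 244.092], [0.0, 0.0, 1.0]], 'position': [349.763, 157.481, 1231.291], 'rotation': [0.132, -0.02, -1.573]}
wrist {'K': [[346.51, 0.0, 319.389], [0.0, 346.51, 239.149], [0.0, 0.0, 1.0]], 'position': [147.634, 535.601, 373.395], 'rotation': [-0.319, 0.0, 1.156]}
{'t': 0.15, 'qpos': array([ 1.02179615e+00,  3.26755129e-01, -1.93347108e-01,  1.05198844e+00,
        1.73490249e-05,  1.43661538e+00]), 'joint_velocities': array([ 0.00174388,  0.00079307,  0.00297205,  0.00052081, -0.00033402,
       -0.0007415 ]), 'effort': array([ 9.98760734e-04, -4.43703246e+01,  2.62664813e+01,  1.04345439e-02,
       -9.14528528e-05, -1.89029907e-05]), 'tcp_pos': array([221.41146092, 502.99383328, 230.69447304]), 'orientation': array([-3.14031226e+00, -1.90348884e-04,  2.72677329e+00]), 'contact_force': array([-0.31146797, -0.75128274,  0.31793796]), 'wrist_torque': array([-0.00995983, -0.05117319,  0.0241759 ]), 'opening': 0.9996713317004656}
```

View pics/scene0.png

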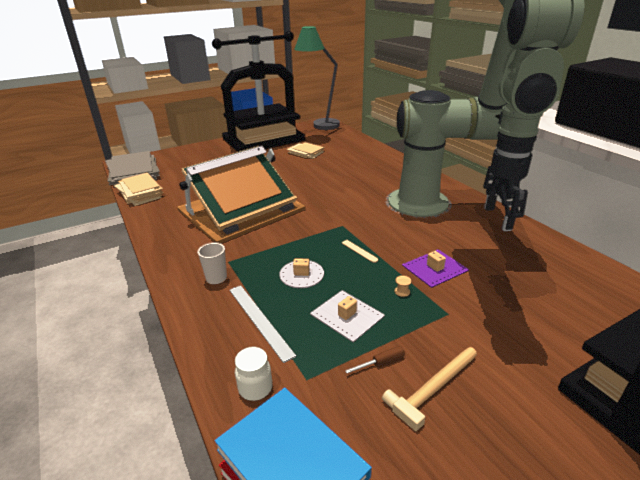

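View pics/top0.png

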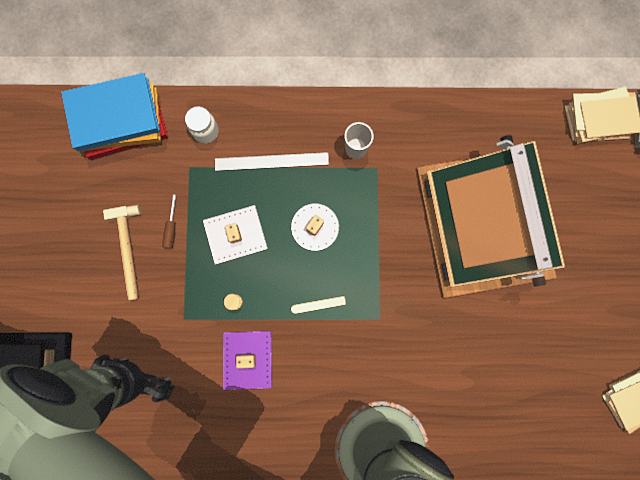

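```bash
cat > h.py <<'E'
from bench import bot, solve_ik, imaging
import cv2, numpy as np
from scipy.spatial.transform import Rotation as Ro
from scipy.optimize import least_squares
E=lambda r: Ro.from_euler('xyz',r).as_matrix()
def cam(n):
    m=imaging.camera_model(n); return np.array(m['K']),np.array(m['position']),E(m['rotation'])
def proj(P,c):
    K,t,R=c; q=(np.atleast_2d(P)-t)@R; q=q*[1,-1,-1]
    u=q@K.T; return u[:,:2]/u[:,2:]
def ray(uv,c,z):
    K,t,R=c; d=np.linalg.inv(K)@np.c_[np.atleast_2d(uv),np.ones(len(np.atleast_2d(uv)))].T
    d=(R@(d*np.array([[1],[-1],[-1]]))).T
    return t+d*((z-t[2])/d[:,2])[:,None]
def crop(im,x0,y0,x1,y1,s,step=10):
    o=cv2.resize(im[y0:y1,x0:x1],None,fx=s,fy=s,interpolation=cv2.INTER_CUBIC)
    for v in range(-(-x0//step)*step,x1,step): 
        cv2.line(o,(int((v-x0+.5)*s),0),(int((v-x0+.5)*s),5),(0,255,255),1); cv2.putText(o,str(v),(int((v-x0+.5)*s)-8,15),0,.33,(0,255,255),1)
    for v in range(-(-y0//step)*step,y1,step):
        cv2.line(o,(0,int((v-y0+.5)*s)),(5,int((v-y0+.5)*s)),(0,255,255),1); cv2.putText(o,str(v),(6,int((v-y0+.5)*s)+4),0,.33,(0,255,255),1)
    return o
E
python3 - <<'E'
from h import *
t=cv2.imread('pics/top0.png'); s=cv2.imread('pics/scene0.png')
a=crop(t,195,195,275,272,5); b=crop(t,412,132,568,304,3.4,10)
H=600; o=np.zeros((H,400+b.shape[1]+5,3),np.uint8); o[:a.shape[0],:400]=a; o[:b.shape[0],405:]=b[:H]
cv2.imwrite('pics/c1.png',o[:, :800] if o.shape[1]>800 else o); print(o.shape)
print(imaging.camera_model('wrist').keys())
st=bot.get_state(); K,p,R=cam('wrist'); T=E(st['orientation']); print('cam in tool',T.T@(p-st['tcp_pos']),'\n',T.T@R)
c=cam('top'); print(ray([[236,234],[234,233],[315,227],[246,361],[488,215]],c,5).round(1))
# wrist cam: overview crop of slope scene
cv2.imwrite('pics/c2.png',crop(s,170,140,315,240,5))
E
```

```text
(600, 935, 3)
dict_keys(['K', 'position', 'rotation'])
cam in tool [ 8.06890211e+01 -7.55858914e-02 -1.42684939e+02] 
 [[ 5.74706569e-05  9.49438570e-01  3.13952859e-01]
 [ 9.99999605e-01  2.23854993e-04 -8.60024654e-04]
 [-8.86820494e-04  3.13952785e-01 -9.49438183e-01]]
[[ 539.5  370.8    5. ]
 [ 542.1  376.     5. ]
 [ 558.1  165.8    5. ]
 [ 217.3  338.5    5. ]
 [ 590.6 -290.3    5. ]]
```

View pics/c1.png

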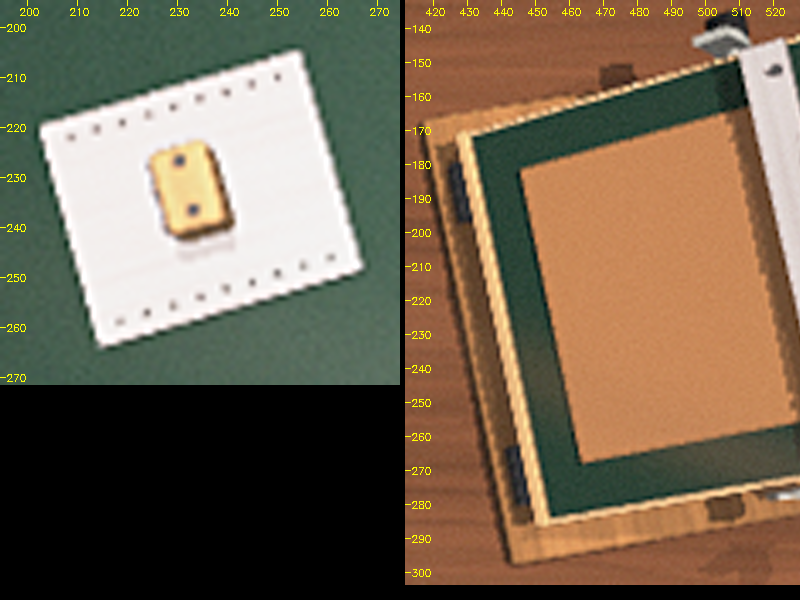

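View pics/c2.png

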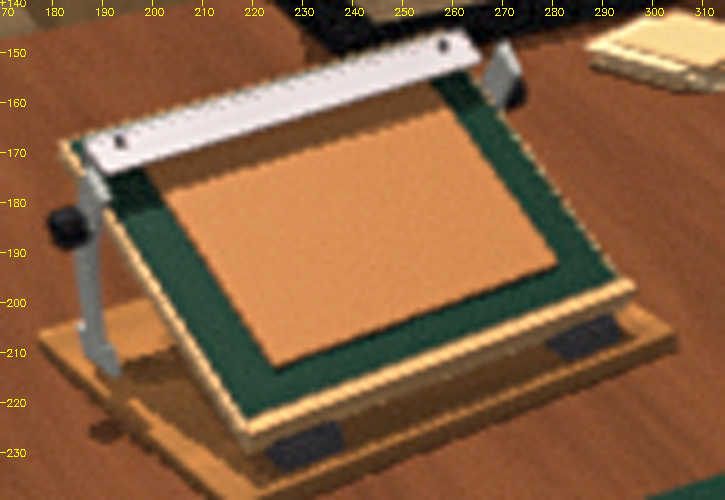

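c1 shows the white rectangular plate at top px (234,234), corners (203,219), (255,205), (266.5,248), (214.5,263.5). Its dot rows run along the 54 px edges, so those are the long ones, and it has a beech grip. The other candidates are the round plate (315,227), which is excluded, and the purple plate (246,361), a look-alike. The white one fits. c2 shows the slope's cover corners in the scene view at (224.5,212.5) and (280.5,192), with the lip edge running from (192,174) to (265.5,152).

```bash
cat > fit.py <<'E'
from h import *
def frame(p):
    bx,by,yaw,th,h=p
    Rz=Ro.from_euler('z',yaw).as_matrix(); Ry=Ro.from_euler('y',-th).as_matrix()
    R=Rz@Ry; o=np.array([bx,by,30])+R@np.array([232,0,h]); return o,R,Rz
def model(p,kind,P):
    o,R,Rz=frame(p)
    return R@np.array(P)+o if kind=='s' else Rz@np.array(P)+[p[0],p[1],0]
def fit(obs,p0):
    C={n:c for n,c in obs['cams'].items()}
    f=lambda p: np.concatenate([ (proj(model(p,k,P),C[n])[0]-uv)*w for n,k,P,uv,w in obs['pts']]+[[(p[4]-10)/8]])
    r=least_squares(f,p0,loss='soft_l1'); return r.x,f(r.x)
E
python3 - <<'E'
from fit import *
ct,cs=cam('top'),cam('scene')
# template
uv=np.array([[203,219.3],[254.5,205],[266.8,248.3],[214.5,263.6]])
def tf(p):
    R=Ro.from_euler('z',p[2]).as_matrix()
    return (proj(np.array([[60,70,5],[60,-70,5],[-60,-70,5],[-60,70,5]])@R.T+[p[0],p[1],2],ct)-uv).ravel()
r=least_squares(tf,[540,370,0.]); print('template',r.x.round(3),tf(r.x).round(2))
pts=[('top','s',(-190,110,0),(446,181.5),1),('top','s',(-190,-110,0),(464,268),1),
('top','b',(-25,175,16),(419,168),1),('top','b',(-25,-175,16),(443,297),1),
('scene','s',(-190,110,0),(224.3,212.7),1),('scene','s',(-190,-110,0),(280.5,192),1),
('scene','s',(-25,145,16),(192,174),1),('scene','s',(-25,-145,16),(265.5,153),1),
('scene','b',(275,175,16),(178,206),1),('scene','b',(-25,-175,16),(304.5,207.5),1)]
p,res=fit(dict(cams=dict(top=ct,scene=cs),pts=pts),[590,-200,-1.4,.4,10])
print('slope',p.round(3)); print(res[:-1].reshape(-1,2).round(1)); o,R,_=frame(p); print('stop',o.round(1))
np.save('p.npy',p); np.save('tmpl.npy',r.x)
# IK trials
def toolR(yaxis,n): y=np.array(yaxis); z=-n; return np.c_[np.cross(y,z),y,z]
for s in(1,-1):
    T=toolR([s*-np.sin(r.x[2]),s*np.cos(r.x[2]),0],np.array([0,0,1.]))
    q=solve_ik(np.array([r.x[0],r.x[1],8.]),Ro.from_matrix(T).as_euler('xyz'));print('pick',s,q)
    T=toolR(s*R[:,1],R[:,2])
    for d in (-60,-115):
        q=solve_ik(o+R@np.array([d,0,6.]),Ro.from_matrix(T).as_euler('xyz'));print('place',s,d,q)
    # look pose: tool z tilt, camera ~ at 300 above cover mid
    Tc=np.array([[0,.9494,.31395],[1,0,0],[0,.31395,-.9494]])
    for D in (250,300,350):
        Rt=toolR(s*R[:,1],R[:,2]); Rc=Rt@Tc; camp=o+R@np.array([-70,0,0])+Rc[:,2]*D
        tcp=camp-Rt@np.array([80.7,0,-142.7]); print('look',s,D,tcp.round(0),solve_ik(tcp,Ro.from_matrix(Rt).as_euler('xyz')))
E
```

```text
template [5.39431e+02 3.73687e+02 2.84000e-01] [-0.36  0.11  0.29 -0.28  0.23  0.15 -0.16 -0.  ]
slope [ 5.50063e+02 -1.57551e+02 -1.41300e+00  5.37000e-01  1.75720e+01]
[[ 0.8  0.5]
 [-0.1 -0.1]
 [-1.3 -1.7]
 [-0.1  0.9]
 [-0.3 -0. ]
 [ 0.3  0.4]
 [-1.3  0.5]
 [ 0.6 -0.8]
 [-1.2 -1.1]
 [ 0.8 -2.7]]
stop [ 580.  -345.5  163.8]
pick 1 [ 0.49344587  0.72505204 -0.14043964  0.70530465  0.          0.20978271]
place 1 -60 [-0.37831984  0.42929305 -0.4370228   0.40927699 -0.45540242  0.9658742 ]
place 1 -115 [-0.30294291  0.44638357 -0.49719162  0.3684765  -0.47602642  1.04702335]
look 1 250 [ 563. -240.  210.] [-0.29501269  0.32179466 -0.38342109  0.6108003  -0.47804031  1.0556575 ]
look 1 300 [ 557. -203.  243.] [-0.23060218  0.27810927 -0.3511028   0.71985284 -0.49324876  1.12643436]
look 1 350 [ 551. -166.  276.] [-0.16324827  0.24413768 -0.30630501  0.83467821 -0.50688145  1.20160303]
pick -1 [ 0.49344587  0.72505204 -0.14043964  0.70530465  0.         -2.93180995]
place -1 -60 [-0.37831984  0.42929305 -0.4370228   0.40927699 -0.45540242 -2.17571845]
place -1 -115 [-0.30294291  0.44638357 -0.49719162  0.3684765  -0.47602642 -2.09456931]
look -1 250 [ 563. -236.  208.] [-0.28867349  0.3225899  -0.38849111  0.60812101 -0.47962823 -2.07902036]
look -1 300 [ 561. -226.  257.] [-0.27049235  0.27396884 -0.3206616   0.73379144 -0.48407334 -2.05912566]
look -1 350 [ 559. -215.  306.] [-0.25205116  0.23631576 -0.24130149  0.86027852 -0.48841469 -2.03885295]
```

```bash
python3 - <<'E'
from fit import *
p=np.load('p.npy'); o,R,_=frame(p)
Rt=np.c_[-R[:,0],R[:,1],-R[:,2]]; Rc=Rt@np.array([[0,.9494,.31395],[1,0,0],[0,.31395,-.9494]])
tcp=o+R@np.array([-90,0,0])+Rc[:,2]*310-Rt@np.array([80.7,0,-142.7])
t0=bot.get_state()['t']
# shoulder first, avoiding anything low: TCP stays above 230
bot.move_ptp(tcp,Ro.from_matrix(Rt).as_euler('xyz')); bot.dwell(.3)
c=cam('wrist'); im=imaging.capture('wrist'); cv2.imwrite('pics/w1.png',im)
np.savez('w1.npz',K=c[0],t=c[1],R=c[2])
print(t0,bot.get_state()['t'],bot.get_state()['tcp_pos'],tcp)
pr=lambda P: proj(model(p,'s',P),c)[0].round(1)
for P in [(-190,110,0),(-190,-110,0),(-25,145,16),(-25,-145,16),(-25,145,19),(-25,-145,19),(0,110,0),(0,-110,0)]: print(P,pr(P))
cv2.imwrite('pics/w1g.png',crop(im,0,0,640,480,1.25,20))
E
```

```text
0.15 3.15 [ 553.44324282 -178.25157899  239.52327555] [ 553.3892933  -178.46315852  239.51033015]
(-190, 110, 0) [455.8 121.6]
(-190, -110, 0) [182.4 121.4]
(-25, 145, 16) [478.4 312.9]
(-25, -145, 16) [159.7 312.8]
(-25, 145, 19) [479.8 314.7]
(-25, -145, 19) [158.2 314.5]
(0, 110, 0) [431.7 327.1]
(0, -110, 0) [206.4 327. ]
```

View pics/w1g.png

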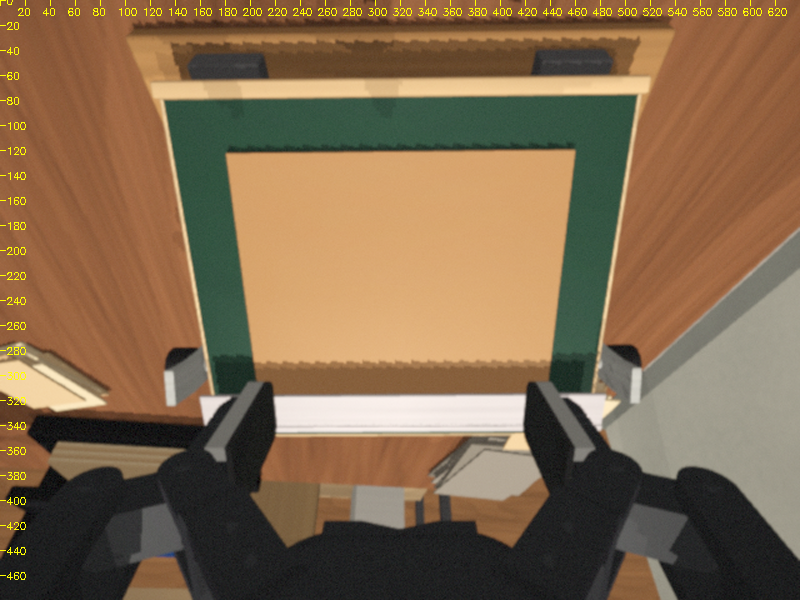

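w1 shows the slope from its downslope side. The cover's lower corners are at (181.5,122) and (459.5,119.5), the lip edge runs from (160.3,317) to (482.7,314), and the knobs sit on both sides. I'll refine the fit with sub-pixel cover and lip edges.

```bash
cat > refine.py <<'E'
from fit import *
z=np.load('w1.npz'); cw=(z['K'],z['t'],z['R']); im=cv2.imread('pics/w1.png').astype(float)
red=cv2.GaussianBlur(im[:,:,2],(0,0),.8)
def edge(line): # subpixel position of largest gradient
    g=np.abs(np.diff(line)); k=int(g.argmax()); k=min(max(k,1),len(g)-2)
    a,b,c=g[k-1:k+2]; return k+.5+.5*(a-c)/(a-2*b+c)
L=[]
for v in range(140,275,10):
    x=182+(v-122)*.115
    L.append((('y',-110),(int(x)-12+edge(red[v,int(x)-12:int(x)+13]),v)))
    x=459.5-(v-119.5)*.105
    L.append((('y',110),(int(x)-12+edge(red[v,int(x)-12:int(x)+13]),v)))
for u in range(200,450,15): L.append((('x',-190),(u,110+edge(red[110:132,u]))))
lip=[]
for u in list(range(225,415,10)):
    lip.append((('lip',0),(u,306+edge(im[306:328,u,0]))))
L+=lip
def lr(p):
    r=[]
    for (k,v),uv in L:
        A,B={'y':((-190,v,0),(0,v,0)),'x':((v,-110,0),(v,110,0)),'lip':((-25,-145,19),(-25,145,19))}[k]
        a,b=proj([model(p,'s',A),model(p,'s',B)],cw); d=(b-a)/np.linalg.norm(b-a); e=np.array(uv)-a
        r.append(d[0]*e[1]-d[1]*e[0])
    return np.array(r)
ct,cs=cam('top'),cam('scene')
pts=[(ct,(-190,110,0),(446,181.5)),(ct,(-190,-110,0),(464,268)),(cs,(-190,110,0),(224.3,212.7)),(cs,(-190,-110,0),(280.5,192)),
(cs,(-25,145,16),(192,174)),(cs,(-25,-145,16),(265.5,153)),(cw,(-25,-145,19),(160.3,317.1)),(cw,(-25,145,19),(482.7,314))]
def f(p): return np.r_[lr(p)*.5,np.concatenate([(proj(model(p,'s',P),c)[0]-uv)*.7 for c,P,uv in pts]),(p[4]-17)/6]
r=least_squares(f,np.load('p.npy'),loss='soft_l1'); p=r.x
print(p.round(3)); q=lr(p); k=np.array([a[0]+str(a[1]) for a,_ in L])
for n in np.unique(k): print(n,q[k==n].mean().round(2),q[k==n].std().round(2))
print(np.round([(proj(model(p,'s',P),c)[0]-uv) for c,P,uv in pts],1).tolist())
w=least_squares(lambda p:np.r_[lr(p)*.5,np.concatenate([(proj(model(p,'s',P),c)[0]-uv) for c,P,uv in pts[6:]]),(p[4]-17)/3],p,loss='soft_l1').x
print('wrist only',w.round(3))
for a in (p,w): print('stop',frame(a)[0].round(1))
print('sd',(np.sqrt(np.diag(np.linalg.inv(r.jac.T@r.jac)))).round(4))
np.save('p2.npy',p)
E
python3 refine.py
```

```text
[ 5.49789e+02 -1.55790e+02 -1.40100e+00  5.07000e-01  2.53810e+01]
lip0 -0.04 0.12
x-190 0.04 0.08
y-110 0.27 0.22
y110 -0.34 0.21
[[-0.8, 0.1], [-0.7, -0.2], [0.2, -0.9], [0.6, -0.9], [-1.6, 0.4], [0.0, -1.2], [-0.5, -0.5], [1.2, 0.8]]
wrist only [ 5.49688e+02 -1.55764e+02 -1.40000e+00  5.05000e-01  2.56350e+01]
stop [ 582.  -343.6  164.8]
stop [ 582.  -343.7  164.6]
sd [0.5842 0.4587 0.0046 0.0126 1.7834]
```

```bash
python3 - <<'E'
from fit import *
p=np.load('p2.npy'); o,R,Rz=frame(p)
Rt=np.c_[-Rz[:,0],Rz[:,1],-Rz[:,2]]; Rc=Rt@np.array([[0,.9494,.31395],[1,0,0],[0,.31395,-.9494]])
tcp=o+R@np.array([-95,0,0])+Rc[:,2]*320-Rt@np.array([80.7,0,-142.7]); print(tcp)
bot.move_ptp(tcp,Ro.from_matrix(Rt).as_euler('xyz')); bot.dwell(.3)
c=cam('wrist'); im=imaging.capture('wrist'); cv2.imwrite('pics/w2.png',im); np.savez('w2.npz',K=c[0],t=c[1],R=c[2])
print(bot.get_state()['t'])
x,y,a=np.load('tmpl.npy'); s=1
Tz=Ro.from_euler('z',a).as_matrix(); T=np.c_[-Tz[:,0],Tz[:,1],-Tz[:,2]]
bot.move_ptp([x,y,140],Ro.from_matrix(T).as_euler('xyz')); bot.dwell(.3)
c=cam('wrist'); im=imaging.capture('wrist'); cv2.imwrite('pics/w3.png',im); np.savez('w3.npz',K=c[0],t=c[1],R=c[2])
print(bot.get_state()['t'],bot.get_state()['tcp_pos'])
P=np.array([[60,70,5],[60,-70,5],[-60,-70,5],[-60,70,5],[22,15,45],[22,-15,45],[-22,-15,45],[-22,15,45]])@Tz.T+[x,y,2]
print(proj(P,c).round(1).tolist())
w2=cv2.imread('pics/w2.png')
both=np.hstack([cv2.resize(crop(w2,80,60,560,420,1,20),(400,300)),cv2.resize(crop(im,0,0,640,480,1,20),(400,300))])
E
cat > refine2.py <<'E'
from fit import *
ld=lambda n:(lambda z:(z['K'],z['t'],z['R']))(np.load(n+'.npz'))
V=[(ld(n),cv2.GaussianBlur(cv2.imread(f'pics/{n}.png').astype(float),(0,0),.8)) for n in('w1','w2')]
S=[((-185,110,0),(-65,110,0)),((-185,-110,0),(-65,-110,0)),((-190,-105,0),(-190,105,0)),((-25,-95,19),(-25,95,19))]
def obs(p):
    out=[]
    for c,im in V:
        for i,(A,B) in enumerate(S):
            a,b=proj([model(p,'s',A),model(p,'s',B)],c); d=(b-a)/np.linalg.norm(b-a); n=np.array([-d[1],d[0]])
            ch=2 if i<3 else 0
            for s in np.linspace(0,1,25):
                q=a+s*(b-a)+np.outer(np.arange(-9,9.01,.5),n)
                l=cv2.remap(im[:,:,ch].astype(np.float32),q[:,0].astype(np.float32)[None],q[:,1].astype(np.float32)[None],1)[0]
                g=np.abs(np.convolve(l,[1,0,-1],'valid')); 
                if g.max()>15: out.append((c,i,q[g.argmax()+1]))
    return out
p=np.load('p2.npy')
for it in range(4):
    O=obs(p)
    def f(p):
        r=[]
        for c,i,q in O:
            a,b=proj([model(p,'s',S[i][0]),model(p,'s',S[i][1])],c); d=(b-a)/np.linalg.norm(b-a); e=q-a; r.append(d[0]*e[1]-d[1]*e[0])
        return np.r_[r,(p[4]-18)/10]
    r=least_squares(f,p,loss='soft_l1',f_scale=.5); p=r.x
    print(p.round(3),frame(p)[0].round(1))
e=f(p)[:-1]
for v in (0,1):
    for i in range(4):
        m=np.array([(c is V[v][0]) and j==i for c,j,_ in O]); print(v,i,m.sum(),np.median(e[m]).round(2) if m.any() else '')
np.save('p3.npy',p)
E
python3 refine2.py
```

```text
[ 564.6050304  -242.21396221  279.80882319]
4.05
6.6583 [539.67948135 373.38434472 140.0576459 ]
[[399.0, 291.8], [240.5, 292.0], [229.3, 152.3], [410.1, 152.2], [340.2, 270.4], [299.6, 270.5], [298.4, 212.5], [341.3, 212.5]]
[ 5.49911e+02 -1.55960e+02 -1.40100e+00  5.16000e-01  2.47870e+01] [ 581.9 -342.8  166. ]
[ 5.49961e+02 -1.55990e+02 -1.40200e+00  5.15000e-01  2.48420e+01] [ 581.8 -343.   165.9]
[ 5.49898e+02 -1.56002e+02 -1.40100e+00  5.16000e-01  2.47610e+01] [ 581.8 -342.9  166. ]
[ 5.49930e+02 -1.55983e+02 -1.40200e+00  5.15000e-01  2.47870e+01] [ 581.8 -342.9  165.9]
0 0 25 -0.04
0 1 25 0.01
0 2 25 0.01
0 3 23 -0.47
1 0 25 -0.49
1 1 25 0.5
1 2 25 0.47
1 3 21 -0.01
```

View pics/w3.png

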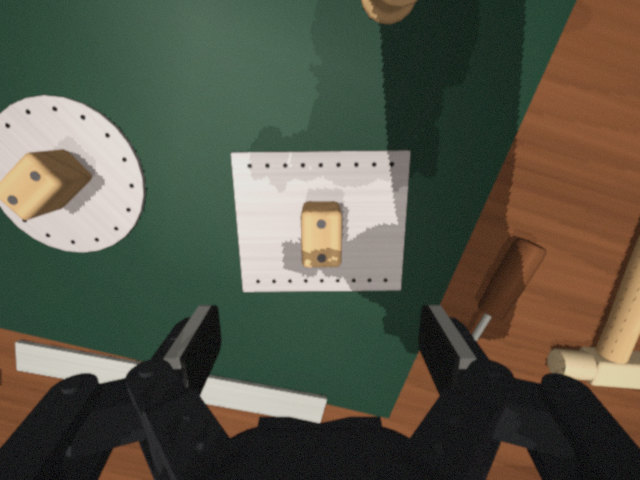

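w3 shows the white rectangular template with corners (231.5,152.5), (410,150.5), (402.5,290), (242.5,292.5) and its grip at (321,235), between the fingers. The round one is on the left and the awl and mallet on the right. I'll refine its pose from these corners and pick it up.

```bash
python3 - <<'E'
from fit import *
z=np.load('w3.npz'); c=(z['K'],z['t'],z['R'])
uv=np.array([[402.5,290.3],[242.5,292.5],[231.5,152.5],[410,150.5]])
Q=np.array([[60,70,5],[60,-70,5],[-60,-70,5],[-60,70,5]])
def f(p): return np.r_[(proj(Q@Ro.from_euler('z',p[2]).as_matrix().T+[p[0],p[1],p[3]],c)-uv).ravel(),(p[3]-2)/3]
r=least_squares(f,[*np.load('tmpl.npy'),2]); x,y,a,zb=r.x; print(r.x.round(3),r.fun.round(1)); np.save('tmpl2.npy',r.x)
Tz=Ro.from_euler('z',a).as_matrix(); T=np.c_[-Tz[:,0],Tz[:,1],-Tz[:,2]]; rot=Ro.from_matrix(T).as_euler('xyz')
bot.grip(1.0,90)
bot.movel([x,y,70],rot,max_speed=100)
hit=bot.movel([x,y,9],rot,max_speed=50,threshold=12); s=bot.get_state(); print(hit,s['tcp_pos'],s['contact_force'].round(1))
bot.grip(0.0,90); s=bot.get_state(); print('grip',s['opening'],s['tcp_pos'].round(1),s['contact_force'].round(1))
bot.movel([x,y,40],max_speed=60); bot.dwell(.2)
s=bot.get_state(); print(s['t'],s['opening'],s['contact_force'].round(2),s['wrist_torque'].round(3))
c=cam('wrist'); im=imaging.capture('wrist'); cv2.imwrite('pics/w4.png',im)
E
```

```text
[5.38631e+02 3.75050e+02 2.96000e-01 1.40600e+00] [-0.9 -0.1  0.8 -0.3 -0.9  0.4  1.1 -0.1 -0.2]
False [538.90779856 375.21582044   9.40348473] [0.2 0.5 0.4]
grip 0.3420160050504912 [539.  375.2   9.4] [-0.1 -0.1  2.7]
10.5083 0.33766422608875807 [-0.66 -0.57 -2.55] [-0.043 -0.046 -0.119]
```

View pics/w4.png

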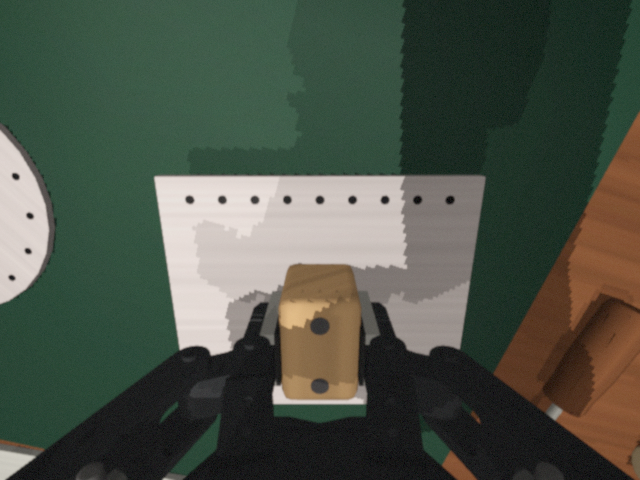

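w4 shows the template held by its grip and lifted level, with its edge from (155,177) to (484,177) square to the fingers. Next I carry it to the slope, approach along the normal, and probe the cover lightly downslope of the lip.

```bash
cat > g.py <<'E'
from fit import *
def setp(th=None):
    p=np.load('p3.npy').copy(); o,R,_=frame(p)
    return o,R
o,R=setp()
HZ=7.6 # TCP above underside
def rotm(dth=0): # dth>0: plate steeper than the fitted slope
    A=R@Ro.from_euler('y',-dth).as_matrix(); return np.c_[-A[:,0],A[:,1],-A[:,2]]
rot=lambda d=0: Ro.from_matrix(rotm(d)).as_euler('xyz')
def pos(x,z,y=0,d=0): return o+R@np.array([x,y,z])-rotm(d)[:,2]*HZ
def rep(tag):
    s=bot.get_state(); l=R.T@(s['tcp_pos']-o); print(tag,'t',round(s['t'],2),'slopeTCP',l.round(2),'F',(R.T@s['contact_force']).round(2),'M',(R.T@s['wrist_torque']).round(3),'op',round(s['opening'],3)); return s
E
python3 - <<'E'
from g import *
# plate in tool frame from w4: far edge corners
K=cam('wrist')[0]; Tc=np.array([[0,.94944,.31395],[1,0,0],[0,.31395,-.94944]])
def f(q): return (proj([[60+q[0],70+q[2],q[1]],[60+q[0],-70+q[2],q[1]]],(K,np.array([80.69,0,-142.68]),Tc))-[[484,177],[155,177]]).ravel()
r=least_squares(f,[0,2,0]); print('dx,ztop,dy in tool',r.x.round(2),r.fun.round(1))
s=bot.get_state(); P=s['tcp_pos']
bot.movel([P[0],P[1],230],max_speed=200)
bot.move_ptp(pos(-125,70),rot()); rep('pre')
bot.movel(pos(-105,14),max_speed=100); bot.dwell(.3); s0=rep('hover')
hit=bot.movel(pos(-105,-8),max_speed=12,threshold=3); print(hit); rep('touch')
bot.dwell(.1); rep('touch+')
E
```

```text
dx,ztop,dy in tool [-0.49  5.62  0.05] [ 0. -0. -0. -0.]
pre t 13.7 slopeTCP [-125.4     0.7    78.02] F [-2.28  0.42 -2.43] M [0.047 0.772 0.045] op 0.337
hover t 14.74 slopeTCP [-104.97    0.34   22.11] F [-1.19 -0.25 -2.45] M [-0.064  0.788  0.009] op 0.338
True
touch t 15.82 slopeTCP [-1.0516e+02 -3.0000e-02  8.9400e+00] F [1.07 0.42 4.22] M [ 0.132 -0.111 -0.057] op 0.342
touch+ t 15.93 slopeTCP [-1.0521e+02 -4.0000e-02  8.8700e+00] F [1.32 1.25 6.19] M [ 0.233 -0.341 -0.076] op 0.34
```

```bash
python3 - <<'E'
from g import *
for d in (.03,-.03,0.0):
    bot.movel(pos(-105,6.5,d=d),rot(d),max_speed=40); bot.dwell(.25); a=bot.get_state()
    hit=bot.movel(pos(-105,-6,d=d),max_speed=8,threshold=4); b=bot.get_state()
    dF=R.T@(b['contact_force']-a['contact_force']); dM=R.T@(b['wrist_torque']-a['wrist_torque'])
    print(d,hit,'t',round(b['t'],2),'z',(R.T@(b['tcp_pos']-o)).round(2),'dF',dF.round(2),'dM',dM.round(3), 'lever L=.2',((-dM[1]-.2*dF[0])/dF[2]).round(3))
bot.movel(pos(-105,5),max_speed=40); rep('up')
E
```

```text
0.03 True t 17.23 z [-1.0515e+02  1.0000e-02  9.9700e+00] dF [ 1.86 -0.16  6.3 ] dM [-0.113 -0.247 -0.008] lever L=.2 -0.02
-0.03 True t 18.46 z [-1.0491e+02  4.0000e-02  1.0690e+01] dF [1.98 0.59 6.1 ] dM [ 0.208 -0.831 -0.088] lever L=.2 0.072
0.0 True t 19.79 z [-1.0513e+02  2.0000e-02  8.9300e+00] dF [2.72 0.69 6.68] dM [ 0.131 -0.911 -0.001] lever L=.2 0.055
up t 20.07 slopeTCP [-105.6    -0.35   12.38] F [-1.39 -0.36 -3.36] M [-0.019  0.8    0.02 ] op 0.341
```

Touch height against tilt is a clean V, which puts the flush tilt at d≈+0.006 (slope ≈0.521 rad) and the TCP 8.55 mm above the underside. Next I insert it under the lip.

```bash
sed -i 's/^HZ=.*/HZ=8.55/' g.py; python3 - <<'E'
from g import *
d=.006
bot.movel(pos(-105,5,d=d),rot(d),max_speed=40); bot.dwell(.25); rep('start')
bot.movel(pos(-66,5,d=d),max_speed=40); bot.dwell(.2); rep('near')
c=cam('wrist'); cv2.imwrite('pics/w5.png',imaging.capture('wrist')); cv2.imwrite('pics/s5.png',imaging.capture('scene'))
hit=bot.movel(pos(-52,5,d=d),max_speed=12,threshold=6); print(hit); rep('butt'); bot.dwell(.15); rep('butt+')
s=cv2.imread('pics/s5.png'); w=cv2.imread('pics/w5.png')
a=crop(s,170,130,310,235,2.85); b=cv2.resize(w,(400,300)); cv2.imwrite('pics/v5.png',np.hstack([a[:299,:399],b[:299]]))
E
```

```text
start t 20.57 slopeTCP [-1.051e+02 -3.000e-02  1.349e+01] F [-0.69 -0.19 -1.97] M [-0.031  0.877  0.024] op 0.342
near t 21.9 slopeTCP [-6.634e+01 -2.000e-02  1.353e+01] F [-1.34 -0.55 -2.41] M [0.024 0.836 0.007] op 0.34
True
butt t 22.73 slopeTCP [-60.44  -0.82  12.82] F [-2.   -0.34 -3.49] M [-0.014  0.778  0.026] op 0.342
butt+ t 22.88 slopeTCP [-61.68  -1.66  12.05] F [-1.31  0.51 -3.1 ] M [-0.007  0.801 -0.013] op 0.34
```

View pics/v5.png

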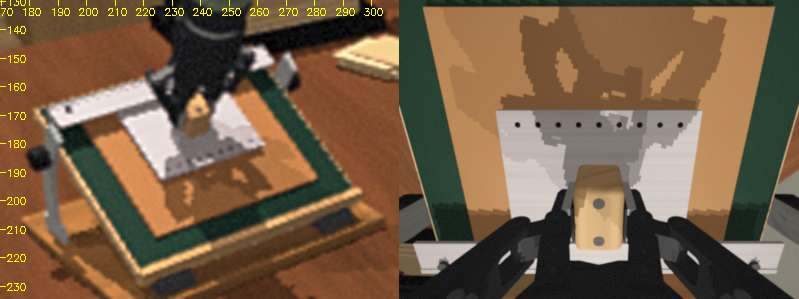

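v5 shows the plate's upper edge under the lip, its lower edge parallel to the cover and stop, and its sides evenly spaced on the cover. The butt contact relaxed after the stop, so I'll re-square and close in again.

```bash
python3 - <<'E'
from g import *
d=.006
bot.dwell(.2); rep('now')
bot.movel(pos(-62.5,4,d=d),rot(d),max_speed=20); bot.dwell(.3); rep('reset')
for x in (-61,-60,-59.3,-58.6,-58,-57.4,-56.8):
    bot.movel(pos(x,4,d=d),rot(d),max_speed=15); bot.dwell(.1); s=rep(x)
    if (R.T@s['contact_force'])[0]<-6.5: break
E
```

```text
now t 23.08 slopeTCP [-61.75  -1.56  12.02] F [-1.97 -0.28 -3.07] M [0.048 0.806 0.009] op 0.339
reset t 23.63 slopeTCP [-62.52  -0.    12.56] F [-1.4  -0.44 -2.07] M [-0.035  0.796 -0.002] op 0.341
-61 t 23.98 slopeTCP [-6.101e+01 -2.000e-02  1.255e+01] F [-0.78 -0.54 -2.49] M [ 0.051  0.789 -0.003] op 0.337
-60 t 24.33 slopeTCP [-6.005e+01  2.000e-02  1.258e+01] F [-1.64 -0.16 -2.31] M [ 0.014  0.778 -0.014] op 0.34
-59.3 t 24.68 slopeTCP [-5.936e+01 -2.000e-02  1.254e+01] F [-1.54  0.26 -1.91] M [ 0.036  0.834 -0.062] op 0.34
-58.6 t 25.03 slopeTCP [-59.18  -0.09  12.48] F [-3.53  0.4  -2.26] M [0.058 1.189 0.108] op 0.341
-58 t 25.38 slopeTCP [-59.15  -0.11  12.49] F [-6.54 -0.12  0.3 ] M [ 0.062  1.647 -0.032] op 0.336
```

```bash
python3 - <<'E'
from g import *
d=.006
for z in (2,1,0,-.7,-1.4,-2.1,-2.8,-3.5):
    bot.movel(pos(-58,z,d=d),rot(d),max_speed=12); bot.dwell(.1); s=rep(z)
    if (R.T@s['contact_force'])[2]>13: break
E
```

```text
2 t 25.8 slopeTCP [-59.08  -0.07  10.44] F [-6.32  0.13 -0.93] M [0.111 1.888 0.069] op 0.341
1 t 26.15 slopeTCP [-59.09  -0.11   9.47] F [-6.56  0.02 -0.15] M [0.062 1.838 0.122] op 0.338
0 t 26.5 slopeTCP [-5.914e+01 -3.000e-02  9.140e+00] F [-7.83 -1.53  5.77] M [-0.285  1.903 -0.002] op 0.34
-0.7 t 26.85 slopeTCP [-5.914e+01 -4.000e-02  9.120e+00] F [-9.16 -2.39 11.52] M [-0.594  2.074 -0.092] op 0.339
-1.4 t 27.2 slopeTCP [-5.915e+01 -4.000e-02  9.060e+00] F [-10.39  -3.71  18.17] M [-1.027  2.274 -0.091] op 0.337
```

```bash
python3 - <<'E'
from g import *
bot.dwell(.5); rep('hold')
w=imaging.capture('wrist'); s=imaging.capture('scene'); t=imaging.capture('top')
for n,i in zip('wst',(w,s,t)): cv2.imwrite(f'pics/{n}6.png',i)
a=crop(s,170,130,310,235,2.85)[:299,:399]
o2=np.vstack([np.hstack([a,cv2.resize(w,(401,299))]),np.hstack([cv2.resize(s,(400,300)),cv2.resize(t,(400,300))])]); cv2.imwrite('pics/v6.png',o2)
# cover lower edge in scene before/after: slope unmoved?
s0=cv2.imread('pics/scene0.png'); d=cv2.absdiff(s0,s).max(2)
print('scene diff lower cover/ledge area',d[195:240,215:300].mean(), 'left quadrant',d[165:215,175:192].mean(),'bench objects',d[240:440,200:480].mean())
E
```

```text
hold t 27.7 slopeTCP [-5.916e+01 -5.000e-02  9.080e+00] F [-8.71 -3.91 18.26] M [-1.025  2.273 -0.044] op 0.337
scene diff lower cover/ledge area 21.223529411764705 left quadrant 4.843529411764706 bench objects 15.037035714285715
```

View pics/v6.png

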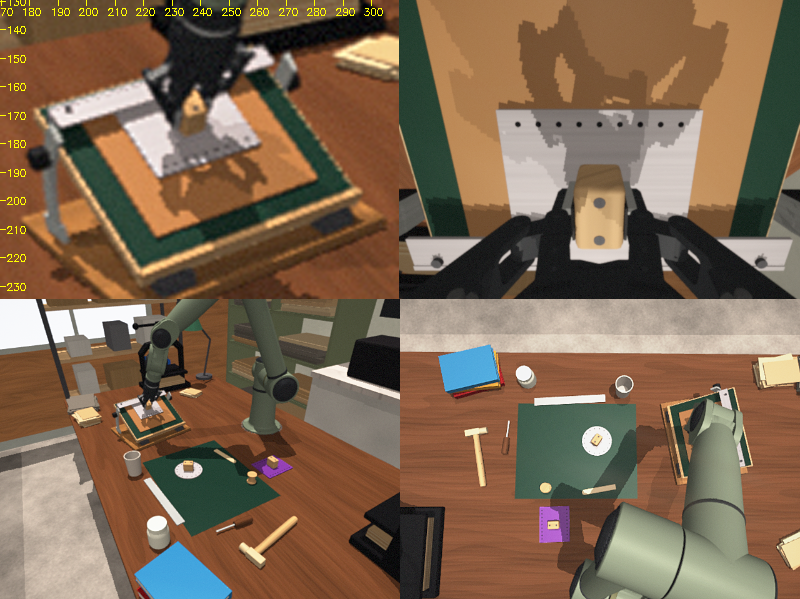

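v6 shows the plate under the lip, flat on the cover. In the wrist panel the plate spans 497–703 and the lip 408–790, so the midpoints agree at 600 and 599. The cover's lower corners in the scene view are still at about (225.6,212.7) and (280.4,192), so the slope hasn't moved, and nothing else on the bench has either. Forces are steady, so I'm handing it in.

```bash
python3 - <<'E'
from g import *
bot.sign_off(); rep('end')
E
```

```text
the job is handed in; nothing more can be done
the job is handed in; nothing more can be done
```

I handed the job in at about 28 s. The arm is still gripping the white rectangular template and pressing it flush on the cover board, butted against the stop under its lip.

**How it was done:** I gripped the template across the 30 mm sides of its grip block at 90 N and carried it to the slope. I probed the cover board at three tilts, which put the slope at about 0.521 rad. Then I slid the template under the lip with about 5 mm of height to spare, butted it against the stop, and pressed it down.

**Last checks:**
- **Pressing force:** steady at about 20 N on the cover and about 8 N against the stop. The dent limit isn't given, so 20 N was my choice of "firm".
- **Flush and square:** from the wrist moments, the centre of pressure is about 2 cm from the middle each way, which fits full-face contact. This relies on an assumed 0.2 m lever arm. There was almost no twist at the stop.
- **Midway:** the template is within about 1 mm of the stop's middle, both by arm position and in the wrist picture.
- **Slope and bench:** the cover's lower corners have not moved by more than about 1 pixel. Everything else on the bench looks undisturbed by eye. The automatic before/after picture comparison did show differences, which I put down to the arm and its shadow and the template having moved.

**What disagreed:**
- **First butt attempt:** it stopped early on a force trigger and drifted about 1.6 mm sideways. I re-squared it and closed in again in small steps.
- **Slope angle from pictures:** the fits ranged from 0.505 to 0.537 rad, so I used the touch-probed angle.
- **Sideways force:** about 4 N along the stop remains.

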